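# Close the display case held open by its folding stay

## Task

Close the glazed display case over the bear: lift the red handle at the knee of the folding brass stay up past centre so that it unlocks, then lower the lid gently until it is fully shut, without slamming it. Leave the bear, pot, canteen and dish where they are.

Things in the scene. Friction and masses are not known exactly. Their poses are not given: they have to be found in the camera images.
- tier: Low étagère tier standing on the work table: clear glass in a dark iron frame, 460 x 940 mm, top face 100 mm above the table, a closed white plastic bin hung beneath. Fixed. Origin on the table under its centre.
- case: Wooden display case fixed on the glass tier, 170 mm (its x) by 220 mm (its y) by 60 mm high, walls 8 mm, open on top. Origin at the centre of its underside, z up; its front faces its -x (roughly towards the robot), the lid is hinged along the top of its back (+x) edge, and the stay is on its outside at -y. It may stand turned by up to about 0.4 rad.
- case_hinge (a point): Middle of the lid's hinge line (which runs along the case's y), on the top back edge: 85 mm behind (+x of) the case's centre and 60 mm above its underside. Axes as the case.
- lid (a joint): Lid angle in rad: 0 = propped open at 75 degrees above shut (15 degrees forward of upright); grows as it is lowered; 1.309 = fully shut on the case. Stiff hinge, lid about 0.3 kg: once unlocked it stays where it is left and takes about 1 to 3 N near its front edge to swing it down; with the stay locked it does not go down.
- lid_front (a point): Middle of the lid's front edge (its upper edge while open), halfway through its thickness. The lid is a 12 mm thick wooden frame with a glass pane, 174 mm from hinge line to front edge and 220 mm wide; its underside passes through the hinge line. The point moves with the lid.
- stay_handle (a point): Centre of the red handle on the stay's knee: a smooth round bar 14 mm in diameter and 60 mm long, along the case's y, standing out sideways from the stay. Its middle is 158 mm from the case's centre plane towards the case's -y, its inner end 18 mm clear of the case's side; about 190 mm above the table while locked. It moves with the knee.
- stay_foot (a point): Point on the axis of the stay's lower pivot, as far out sideways as the middle of the red handle (nothing is there; the pivot itself is on the case's side). The handle swings about this axis, parallel to the case's y, at 86 mm radius. Axes as the case.
- stay_knee (a joint): Fold of the stay's knee in rad: 0 = locked, sagging on its stop; 0.14 = bars in line (centre); grows as the handle is lifted up and towards the case's front (-x), at about 45 degrees, on its arc. Centre is 6 mm along; 30 mm gives about 0.7 rad, the lid then sinking only slightly. About 2.7 with the lid shut, the knee then standing some 60 mm above the rim, at the -y side.
- bear: Turquoise ceramic bear, about 80 x 28 mm and 38 mm high, loose on the floor of the case. Origin at the centre of its underside.
- black_pot: Miniature black-on-black pot, 76 mm wide and 55 mm high, loose on the tier. Origin at the centre of its underside.
- canteen: Clay canteen, 92 mm wide and 95 mm high, loose on the tier. Origin at the centre of its underside.
- dish: Brushed aluminium dish, 110 mm wide and 25 mm high, loose on the tier. Origin at the centre of its underside.
There are look-alikes about, which are no part of the job. What is shaped like the dish but brown is not meant. What is shaped like the canteen but white is not meant.

How it is judged (in metres and radians):
On the way:
1. the stay's knee has been lifted past centre, so the stay is unlocked (value of joint stay_knee above 0.3 rad), for 0.1 s.
At the end, for the whole second after the job is handed in: The lid is shut (its joint within 0.05 rad of 1.309) and still, and the bear, pot, canteen and dish stand upright (within 0.3 rad) and within 30 mm of where they started (value of joint lid above 1.26 rad and velocity of joint lid between -0.05 and 0.05 rad/s and distance of each of bear, black_pot, canteen, dish from where it was at the start of the episode below 0.03 m and angle between each of bear, black_pot, canteen, dish's own z axis and vertical below 0.3 rad); the robot touches nothing.
It fails at once if the lid is slammed (swings down faster than 2.5 rad/s) (velocity of joint lid above 2.5 rad/s).
It fails at once if the bear, pot, canteen or dish is pushed more than 40 mm from its place or knocked over (distance of any of bear, black_pot, canteen, dish from where it was at the start of the episode above 0.04 m or angle between any of bear, black_pot, canteen, dish's own z axis and vertical above 0.6 rad).
It also fails if it takes over 56 s, if anything falls off the work surface, if the arm or the gripper's body presses on something with over 40 N, if the wrist force passes 120 N, or if a joint passes its speed limit or range.

## Robot

A 7-joint arm with a two-finger parallel gripper is mounted at the origin on the work surface. World frame = base frame: x ahead of the robot, y to its left, z up, the work surface at z = 0. Lengths are in mm, angles in rad, forces in N, time in s.
With the tool pointing down it reaches from about 400 to 850 mm from the base axis. Payload 10.4 kg.
Tool frame: the origin (TCP) lies at the very end of the fingers, on their centre line; the grasp point (between the pads) lies 19 mm behind it; y points along the fingers, z is the direction in which the jaws open and shut, and the axes are right-handed (so a half turn about y gives the same grasp; the last joint's range is limited). The gripper opens to 85 mm and grips with 20 to 120 N. Pads are 22 mm wide; open, the fingers measure 114 mm over their backs; the gripper's body (76 mm by 85 mm) begins 54 mm behind the grasp point. The pads swing forward as they close: fully open they stand 13 mm farther back than shut.
Start: joints at [-1.142, 0.332, -0.065, 1.46, 0.022, 1.35, -0.088], TCP at [272.857, 562.317, 231.338] pointing down, gripper open.
Joint ranges: [-2.6, 2.6], [-0.5, 2.12], [-1.47, 1.34], [0.16, 2.42], [-1.27, 4.41], [0.06, 2.06], [-2.6, 2.6]. Speed limits (rad/s): [2.22, 2.22, 2.79, 2.79, 3.14, 3.14, 3.14].

## Interface

Orientations are given as a unit quaternion [x, y, z, w].
In Python, from bench import * gives the robot as it stands.
- The arm moves only by the tool servo_tool, never from a script. Its argument "increments" is one flat list of numbers, 5 for each row, row after row: the shift along the tool's x, y, z in cm, then the turn about the tool's y in degrees, then the finger opening in cm, from 0 to 8.54. In form: [tx, ty, tz, turn, grip, tx, ty, tz, turn, grip, ...]. A call has 1 to 8 rows; each row is the pose to reach, as a shift and turn from the pose commanded when the call began, along the tool's axes at that moment; what a row does not reach only later rows make up. A row lasts 1/12 s, in which the tool goes at most 41.7 mm and 7.16 degrees, less where a joint would pass 70% of its speed; a pose out of reach is approached as far as the arm can. A call with a gripper value outside its range is refused whole. The fingers move at their own pace and stop on an object; "squeeze" is the grip in N (left out, the last holds). Time passes only in rows, so rows that repeat a pose let the fingers close. It gives the time, the measured TCP pose, the force and the opening at its end, in the units of the state.
- get_state(): the state, without advancing time (a new reading comes with each control period).
- read_camera(name): name is "side" or "top"; returns a dict with "frame" (400x640x3 uint8, red, green, blue), "K" (3x3 intrinsics, pixels), "R" (3x3) and "t" (3): a world point X has camera coordinates R X + t. Camera axes: x right, y down, z forward; pixel columns grow to the right and rows downward; lengths in mm; the calibration is good to about 2 mm. A picture is of the moment at which its call begins. There is no depth.
- sign_off(): hands the job in, once; it reports no verdict.
The state is a dict: "time_s": time; "joint_pos": joint angles; "qd": joint speeds; "joint_torque": joint torques, N m; "eef_pos": TCP position; "eef_rot": TCP orientation; "force": force on the tool from outside, world axes, zero at the start; "wrist_torque": the same for the moment, N m; "finger_gap": finger opening in mm.
Only numpy, scipy, OpenCV 4.12 (cv2) and the standard library are available. Lean on these libraries where they do the work, as an engineer would, in place of code of your own. Each camera call takes 0.05 s, during which the arm holds its last target. There are 200 camera calls.

## Working session

There is one attempt and no reset: what is moved stays moved. The work goes in short steps, Python scripts to look and compute and a tool call to move; the robot and the scene stay as the last step left them, time stands still between calls to the robot, and variables do not carry over. Pictures are saved under pics/ and viewed, about 8 in all and at most 12, crops included, and the job is handed in when it is done.

Besides the shell and the picture viewer there is one more tool, called after "Emit:" as name(argument=value, ...), one argument or row to a line, values as JSON. servo_tool: Moves the arm, as the interface text tells. Its arguments: {"type":"object","properties":{"increments":{"type":"array"},"squeeze":{"type":"number"}},"required":["increments"]}

```bash
mkdir -p pics; ls; python3 - <<'E'
from bench import *
import cv2
s=get_state();print(s)
for n in("side","top"):
    c=read_camera(n);cv2.imwrite(f"pics/{n}0.png",c["frame"][:,:,::-1]);print(n,c["K"],c["R"],c["t"])
E
```

```text
pics
{'time_s': 0.0, 'joint_pos': array([-1.14158411,  0.3328958 , -0.06471526,  1.46093893,  0.02157854,
        1.34985628, -0.08849535]), 'qd': array([-0.00047193, -0.00079339, -0.00030051,  0.00104141,  0.00077508,
       -0.00115281, -0.00048849]), 'joint_torque': array([-6.88982072e-04, -6.25435567e+01,  4.89460677e-02, -3.91617537e+01,
        1.61970692e-02,  9.83175240e-03, -3.04065543e-05]), 'eef_pos': array([272.7040659 , 561.96587365, 230.50213927]), 'eef_rot': array([ 0.68962943, -0.15847074,  0.15827391, -0.68865641]), 'force': array([0.33781652, 0.52927939, 0.1145252 ]), 'wrist_torque': array([ 0.00365479, -0.00651535, -0.00491872]), 'finger_gap': 85.2808928818092}
side [[361.28998866   0.         314.73270301]
 [  0.         361.28998866 199.7192577 ]
 [  0.           0.           1.        ]] [[ 0.99802534 -0.06227442  0.00820526]
 [-0.03043807 -0.59375229 -0.80407198]
 [ 0.054945    0.80223445 -0.59447534]] [-475.21481712  164.97169796 1212.7139228 ]
top [[442.09379277   0.         317.29784542]
 [  0.         442.09379277 206.66081696]
 [  0.           0.           1.        ]] [[-0.02149419 -0.99957361 -0.01976345]
 [-0.99650094  0.02301678 -0.0803499 ]
 [ 0.08077053  0.01796724 -0.99657077]] [-5.30950845e-01  4.73592373e+02  1.32351980e+03]
```

View pics/side0.png

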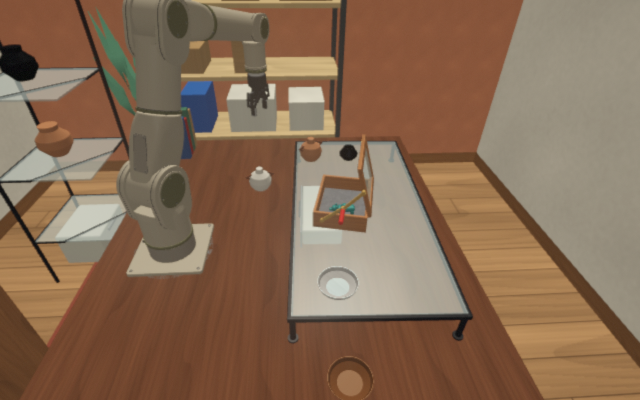

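View pics/top0.png

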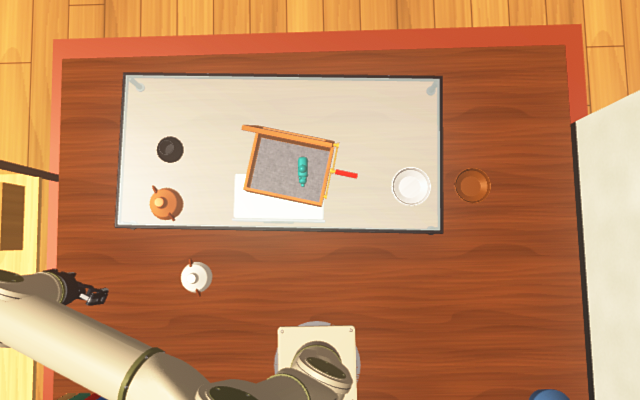

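The side view shows the open case with its red handle near (342,214). The top view shows the case at about (245..338, 128..205) and the handle at (335..357, 174). The arm is off to the +y side.

```bash
cat > h.py <<'E'
from bench import *
import cv2, numpy as np
from scipy.spatial.transform import Rotation as Ro
def red(c, box):
    f=c["frame"].astype(int); m=((f[...,0]>150)&(f[...,1]<75)&(f[...,2]<75)).astype(np.uint8)
    k=np.zeros_like(m);x0,y0,x1,y1=box;k[y0:y1,x0:x1]=m[y0:y1,x0:x1]
    p=np.argwhere(k)[:,::-1].astype(float); return p
def P(c): return c["K"]@np.c_[c["R"],c["t"]]
def plane(c,uv,z):
    d=c["R"].T@np.linalg.inv(c["K"])@np.array([*uv,1.]); o=-c["R"].T@c["t"]
    return o+d*(z-o[2])/d[2]
def tri(a,ua,b,ub):
    X=cv2.triangulatePoints(P(a),P(b),np.array(ua,float).reshape(2,1),np.array(ub,float).reshape(2,1)); return (X[:3]/X[3]).ravel()
def pca(p):
    m=p.mean(0);d=np.linalg.svd(p-m,full_matrices=False)[2][0];t=(p-m)@d
    return m,m+d*t.min(),m+d*t.max()
E
python3 - <<'E'
from h import *
s=read_camera("side");t=read_camera("top")
ps=red(s,(325,195,360,235));pt=red(t,(325,160,370,190))
print(len(ps),len(pt));ms,a,b=pca(ps);mt,e,f=pca(pt);print(ms,a,b,mt,e,f)
print("handle",tri(s,ms,t,mt))
for u in(e,f):print(plane(t,u,190))
for u in((247,189),(322,206),(333,146),(248,135)):print("rim",u,plane(t,u,160))
print("tool axes cols",Ro.from_quat(get_state()["eef_rot"]).as_matrix().round(3))
a=s["frame"][120:240,290:410];b=t["frame"][110:220,230:370]
cv2.imwrite("pics/c.png",np.hstack([cv2.resize(a,(400,400),interpolation=2),cv2.resize(b,(400,314),interpolation=2)[:400].copy() if 0 else cv2.copyMakeBorder(cv2.resize(b,(400,314),interpolation=2),0,86,0,0,0)])[:,:,::-1])
E
```

```text
52 75
[341.32692308 215.51923077] [342.61521052 209.6937576 ] [340.06288442 221.23505398] [346.06666667 173.58666667] [335.90430212 171.45655714] [356.06650647 175.68270976]
handle [545.74486744 -92.38426263 195.38016678]
[552.52033281 -65.75254504 190.        ]
[ 539.85350659 -119.03594296  190.        ]
rim (247, 189) [514.91562183 177.53527075 160.        ]
rim (322, 206) [463.5449858  -26.44222155 160.        ]
rim (333, 146) [628.08249524 -60.32731702 160.        ]
rim (248, 135) [664.95541395 173.46232043 160.        ]
tool axes cols [[ 0.9   -0.     0.437]
 [-0.437 -0.001  0.9  ]
 [ 0.    -1.    -0.001]]
```

View pics/c.png

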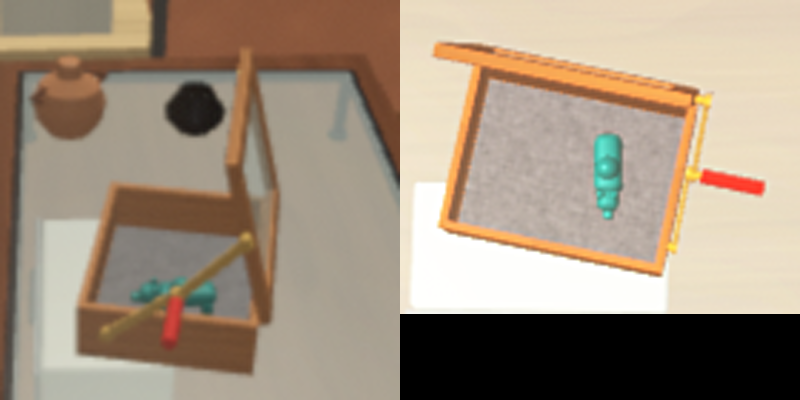

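The crops show the stay on the -y side with its knee at about (333,171) in the full top view. The red bar points outward, and its yaw is about -0.24. Next I move up and over towards the handle.

Emit:
servo_tool(
  increments=[0,-4,0,4,8.5,1,-8,-1,8,8.5,3,-11,-3,13,8.5,6,-13,-5.5,19,8.5,9,-13,-8.2,25,8.5,12,-13,-10.9,31,8.5,15,-13,-13.6,37,8.5,18,-13,-16.3,43,8.5],
  squeeze=20,
)

```text
time_s: 0.87
eef_pos: [364.0, 335.1, 361.4]
eef_rot: [-0.582, 0.402, -0.401, 0.582]
force: [1.1, 1.4, 0.3]
finger_gap: 85.2
```

```bash
cat >> h.py <<'E'
PSI=-0.238; CX=np.array([np.cos(PSI),np.sin(PSI),0]); CY=np.array([-np.sin(PSI),np.cos(PSI),0])
def go(*targets):
    s=get_state();R=Ro.from_quat(s["eef_rot"]).as_matrix();p=s["eef_pos"]
    z=R[:,2];a=np.degrees(np.arctan2(z[1],z[0])-PSI); a=(a+90)%180-90
    print("t",s["time_s"],"p",p.round(1),"F",s["force"].round(1),"gap",round(s["finger_gap"],1),"turn",a.round(1),"q",s["joint_pos"].round(2))
    for g in targets: print(g,"->",(R.T@(np.array(g)-p)/10).round(2))
E
python3 -c "
from h import *
go((543,-102,330),(543,-102,175))"
```

```text
t 0.8667 p [364.  335.1 361.4] F [1.1 1.4 0.3] gap 85.2 turn 34.5 q [-0.97 -0.    0.13  1.58 -0.    1.57 -0.47]
(543, -102, 330) -> [47.22  3.11  1.2 ]
(543, -102, 175) -> [47.23 18.61  1.2 ]
```

Emit:
servo_tool(
  increments=[4,0,0.1,5,8.5,8,0,0.2,10,8.5,12,0,0.3,15,8.5,16,0,0.4,20,8.5,20,0,0.5,25,8.5,24,0,0.6,30,8.5,28,0,0.7,34.5,8.5,32,0,0.8,34.5,8.5],
)

```text
time_s: 1.53
eef_pos: [486.6, 39.3, 361.4]
eef_rot: [-0.437, 0.556, -0.556, 0.437]
force: [1.6, 1.1, -0.6]
finger_gap: 85.1
```

```bash
python3 -c "
from h import *
go((543,-102,330),(543,-102,230))"
```

```text
t 1.5333 p [486.6  39.3 361.4] F [ 1.6  1.1 -0.6] gap 85.1 turn -0.0 q [-0.65 -0.04  0.47  1.61  0.02  1.57 -0.42]
(543, -102, 330) -> [12.4   3.14  8.82]
(543, -102, 230) -> [12.41 13.14  8.82]
```

Emit:
servo_tool(
  increments=[4,0,0,0,8.5,8,0,0,0,8.5,11,0,2,0,8.5,12.4,0,5,0,8.5,12.4,0,8.8,0,8.5,12.4,3,8.8,0,8.5,12.4,6,8.8,0,8.5,12.4,10,8.8,0,8.5],
)

```text
time_s: 2.2
eef_pos: [544.5, -100.2, 261.0]
eef_rot: [0.438, -0.554, 0.556, -0.438]
force: [0.6, -0.5, -0.2]
finger_gap: 85.1
```

Emit:
servo_tool(
  increments=[0,0,0,0,8.5,0,0,0,0,8.5],
)

```text
time_s: 2.37
eef_pos: [542.3, -99.3, 260.7]
eef_rot: [-0.439, 0.556, -0.554, 0.437]
force: [0.1, -0.7, 1.9]
finger_gap: 85.1
```

```bash
python3 -c "
from h import *
s=read_camera('side');t=read_camera('top')
go((543,-102,175))
a=s['frame'][110:240,280:430];b=t['frame'][100:230,250:400]
cv2.imwrite('pics/d.png',np.vstack([cv2.resize(a,None,fx=2.3,fy=2.3,interpolation=2) ,cv2.resize(b,None,fx=2.3,fy=2.3,interpolation=2)])[:,:,::-1])
ps=red(s,(315,185,365,240))
print(len(ps),ps.mean(0) if len(ps) else 0)
"
```

```text
t 2.4667 p [544.1 -99.7 263.8] F [ 0.   0.2 -0.3] gap 85.0 turn 0.3 q [-0.49  0.17  0.66  1.64 -0.1   1.37 -0.04]
(543, -102, 175) -> [ 0.26  8.88 -0.08]
53 [341.35849057 215.58490566]
```

View pics/d.png

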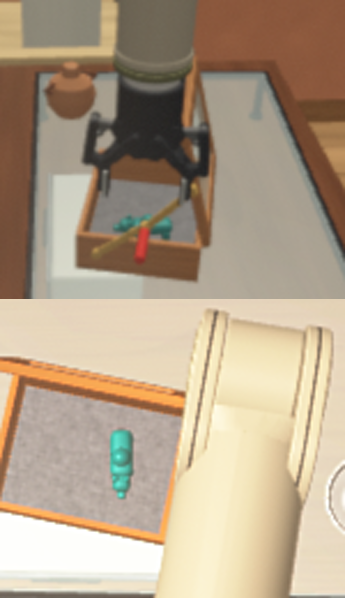

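The fingers straddle the handle in the side view, so I'll lower and grip lightly.

Emit:
servo_tool(
  increments=[0.3,3,0,0,8.5,0.3,6,0,0,8.5,0.3,8.5,0,0,8.5,0.3,8.8,0,0,8.5,0.3,8.8,0,0,5,0.3,8.8,0,0,3,0.3,8.8,0,0,2,0.3,8.8,0,0,1.6],
)

```text
time_s: 3.13
eef_pos: [543.7, -102.6, 175.3]
eef_rot: [0.437, -0.554, 0.555, -0.439]
force: [-0.6, 0.7, -1.0]
finger_gap: 38.4
```

```bash
python3 -c "
from h import *
s=read_camera('side')
go()
a=s['frame'][130:240,290:400]
cv2.imwrite('pics/e.png',cv2.resize(a,None,fx=4,fy=4,interpolation=2)[:,:,::-1])
"
```

```text
t 3.1833 p [ 543.4 -102.5  174.9] F [-0.8  0.3  0.2] gap 30.4 turn 0.3 q [-0.46  0.24  0.66  1.76 -0.15  1.19  0.  ]
```

View pics/e.png

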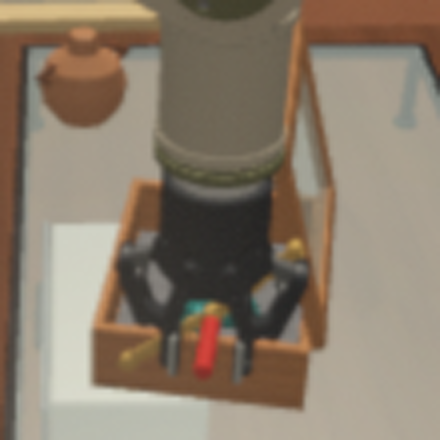

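The fingers are either side of the red bar, which sits at (205,345) in the crop, nearly centred. Now I close on it.

Emit:
servo_tool(
  increments=[0,0,0,0,1.0,0,0,0,0,1.0,0,0,0,0,1.0,0,0,0,0,1.0,0,0,0,0,1.0,0,0,0,0,1.0],
  squeeze=30,
)

```text
time_s: 3.68
eef_pos: [543.2, -102.5, 174.1]
eef_rot: [0.438, -0.555, 0.555, -0.439]
force: [1.5, -0.1, 6.1]
finger_gap: 13.1
```

```bash
python3 -c "
from h import *
go();print(Ro.from_quat(get_state()['eef_rot']).as_matrix().round(2))"
```

```text
t 3.6833 p [ 543.2 -102.5  174.1] F [ 1.5 -0.1  6.1] gap 13.1 turn 0.3 q [-0.46  0.24  0.65  1.76 -0.15  1.19  0.  ]
[[-0.23  0.    0.97]
 [-0.97  0.   -0.23]
 [-0.   -1.    0.  ]]
```

Emit:
servo_tool(
  increments=[0,-0.29,-0.31,0,1.0,0,-0.58,-0.64,0,1.0,0,-0.84,-0.98,0,1.0,0,-1.09,-1.33,0,1.0,0,-1.31,-1.7,0,1.0,0,-1.53,-2.07,0,1.0,0,-1.72,-2.45,0,1.0,0,-1.72,-2.45,0,1.0],
)

```text
time_s: 4.35
eef_pos: [522.0, -97.6, 193.5]
eef_rot: [0.436, -0.553, 0.557, -0.441]
force: [8.1, -3.3, 11.8]
finger_gap: 12.6
```

```bash
python3 -c "
from h import *
go()
s=read_camera('side')
a=s['frame'][120:240,290:410]
cv2.imwrite('pics/f.png',cv2.resize(a,None,fx=4,fy=4,interpolation=2)[:,:,::-1])
"
```

```text
t 4.35 p [522.  -97.6 193.5] F [ 8.1 -3.3 11.8] gap 12.6 turn 0.2 q [-0.5   0.15  0.66  1.8  -0.1   1.21 -0.04]
```

View pics/f.png

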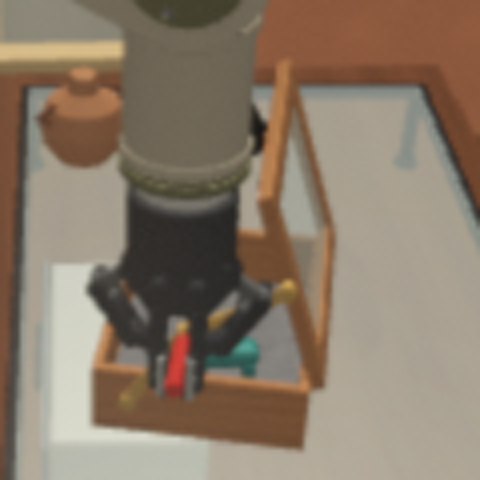

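The knee is clearly bent at about (180,330) and the lid has sunk slightly. I'll go a little further, then release and rise.

Emit:
servo_tool(
  increments=[0,-0.15,-0.4,0,1.0,0,-0.3,-0.8,0,1.0,0,-0.45,-1.2,0,1.0,0,-0.45,-1.2,0,1.0,0,-0.45,-1.2,0,4.5,0,-0.45,-1.2,0,4.5,0,-0.45,-1.2,0,4.5,0,-0.45,-1.2,0,4.5],
)

```text
time_s: 5.07
eef_pos: [506.5, -93.9, 194.4]
eef_rot: [-0.439, 0.555, -0.555, 0.438]
force: [-0.4, -1.3, -0.4]
finger_gap: 44.9
```

```bash
python3 -c "
from h import *
go()"
```

```text
t 5.0667 p [506.5 -93.9 194.4] F [-0.4 -1.3 -0.4] gap 44.9 turn 0.3 q [-0.51  0.12  0.65  1.83 -0.08  1.22 -0.07]
```

Emit:
servo_tool(
  increments=[0,-2,0,0,4.5,0,-5,0,0,4.5,0,-9,0,0,4.5,0,-13,0,0,2,0,-17,0,0,0,0,-20,0,0,0,0,-20,0,0,0,0,-20,0,0,0],
)

```text
time_s: 5.73
eef_pos: [507.5, -94.2, 396.0]
eef_rot: [0.438, -0.554, 0.555, -0.439]
force: [-0.1, 0.4, -1.2]
finger_gap: 0.1
```

Emit:
servo_tool(
  increments=[4,0,-1,0,0,8,0,-4,0,0,10,0,-8,0,0,10,0,-8,0,0],
)

```text
time_s: 6.07
eef_pos: [401.4, -176.7, 394.1]
eef_rot: [-0.437, 0.557, -0.556, 0.436]
force: [0.2, 0.4, -0.3]
finger_gap: 0.3
```

```bash
python3 -c "
from h import *
go((653,33,375))
s=read_camera('side');t=read_camera('top')
a=s['frame'][110:230,290:440];b=t['frame'][100:220,230:380]
cv2.imwrite('pics/g.png',np.hstack([cv2.resize(x,(400,320),interpolation=2) for x in(a,b)])[:,:,::-1])
"
```

```text
t 6.0667 p [ 401.4 -176.7  394.1] F [ 0.2  0.4 -0.3] gap 0.3 turn -0.1 q [-0.48 -0.21  0.67  1.65  0.13  1.66 -0.05]
(653, 33, 375) -> [-26.35   1.91  19.45]
```

View pics/g.png

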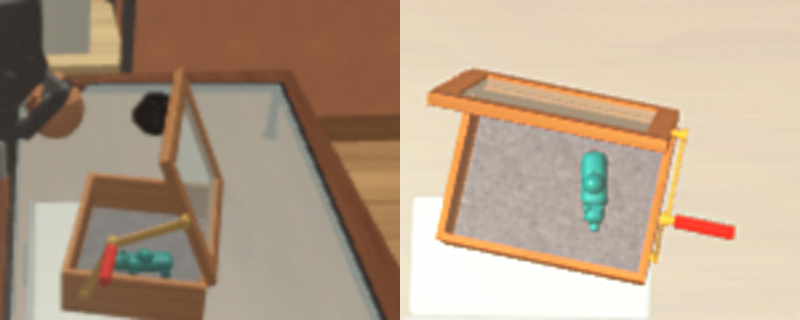

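The red knee has folded well forward and the lid has sunk, with its front edge at (240,136) to (332,153) in the full top view and the hinge at (258,126) to (335,140).

```bash
python3 -c "
from h import *
t=read_camera('top')
L,Rr=plane(t,(258,126),168),plane(t,(334.6,140.5),168);h=(L+Rr)/2;print(L,Rr,h,np.linalg.norm(L-Rr))
for z in(290,310,325):
  a,b=plane(t,(240.5,136.4),z),plane(t,(332,153.6),z);m=(a+b)/2;print(z,a,b,m,np.linalg.norm(a-b),'dx',(m-h)@CX,'dy',(m-h)@CY)
"
```

```text
[687.35412493 144.29717922 168.        ] [641.43692165 -64.89400357 168.        ] [664.39552329  39.70158783 168.        ] 214.17128778515016
290 [629.36620315 169.35085876 290.        ] [580.73990062 -54.69897291 290.        ] [605.05305189  57.32594293 290.        ] 229.26588138954503 dx -61.82480114519 dy 3.13699987296236
310 [624.41141633 165.51660186 310.        ] [576.69655186 -54.33370133 310.        ] [600.5539841   55.59145026 310.        ] 224.9685847100186 dx -65.78812360029927 dy 0.3907022010192921
325 [620.69532622 162.64090919 325.        ] [573.66404028 -54.05974765 325.        ] [597.17968325  54.29058077 325.        ] 221.7456122003738 dx -68.76061544163117 dy -1.669021052938004
```

Emit:
servo_tool(
  increments=[-3.2,0,2.4,0,0,-6.5,0,4.9,0,0,-9.7,0,7.3,0,0,-13,0,9.7,0,0,-16.2,0,12.1,0,0,-19.5,0,14.5,0,0,-23,0,17,0,0,-26.4,0,19.3,0,0],
)

```text
time_s: 6.88
eef_pos: [656.3, 41.9, 392.0]
eef_rot: [-0.44, 0.555, -0.554, 0.438]
force: [-0.3, -0.6, 1.3]
finger_gap: 0.3
```

Emit:
servo_tool(
  increments=[0,0,0,-1,0,0,0,0,-1,0],
)

```text
time_s: 7.05
eef_pos: [656.0, 42.8, 389.5]
eef_rot: [-0.447, 0.551, -0.549, 0.442]
force: [-0.5, -1.3, -0.7]
finger_gap: 0.3
```

```bash
sed -i 's/PSI=-0.238/PSI=-0.22/' h.py; python3 -c "
from h import *
go(*[tuple(np.round(np.array([660,40,0])+CX*(-160*np.cos(t)+12*np.sin(t)+15)+np.array([0,0,160+160*np.sin(t)+12*np.cos(t)]),1)) for t in np.radians([67,60,50,40,30,20,10,5,0])])"
```

```text
t 7.05 p [656.   42.8 389.5] F [-0.5 -1.3 -0.7] gap 0.3 turn 0.6 q [-0.52  0.43  0.62  1.08 -0.24  1.7  -0.19]
(np.float64(624.4), np.float64(48.0), np.float64(312.0)) -> [ 0.12  7.77 -3.15]
(np.float64(606.7), np.float64(51.9), np.float64(304.6)) -> [ 0.1   8.52 -4.96]
(np.float64(583.2), np.float64(57.2), np.float64(290.3)) -> [ 0.07  9.97 -7.36]
(np.float64(562.6), np.float64(61.8), np.float64(272.0)) -> [ 0.04 11.81 -9.46]
(np.float64(545.3), np.float64(65.7), np.float64(250.4)) -> [ 1.000e-02  1.398e+01 -1.122e+01]
(np.float64(531.9), np.float64(68.6), np.float64(226.0)) -> [  0.    16.43 -12.57]
(np.float64(522.9), np.float64(70.7), np.float64(199.6)) -> [ -0.03  19.08 -13.48]
(np.float64(520.1), np.float64(71.3), np.float64(185.9)) -> [ -0.03  20.45 -13.76]
(np.float64(518.5), np.float64(71.6), np.float64(172.0)) -> [ -0.03  21.84 -13.91]
```

Emit:
servo_tool(
  increments=[0,3,0,0,0,0,6,0,0,0,0,7.7,0,0,0,0,7.8,-1.5,0,0,0,7.8,-2.7,0,0,0,8.1,-3.9,0,0,0,8.5,-5.0,0,0,0,8.5,-5.0,0,0],
)

```text
time_s: 7.72
eef_pos: [604.1, 49.8, 309.3]
eef_rot: [-0.443, 0.552, -0.55, 0.443]
force: [-0.3, -0.7, 0.9]
finger_gap: -0.0
```

```bash
python3 -c "
from h import *
go((583.2,57.2,290.3),(562.6,61.8,272))
s=read_camera('side')
a=s['frame'][90:230,290:440]
cv2.imwrite('pics/i.png',cv2.resize(a,None,fx=3,fy=3,interpolation=2)[:,:,::-1])
"
```

```text
t 7.7167 p [604.1  49.8 309.3] F [-0.3 -0.7  0.9] gap -0.0 turn 0.2 q [-0.63  0.29  0.61  1.42 -0.16  1.49 -0.25]
(583.2, 57.2, 290.3) -> [-0.27  1.9  -2.19]
(562.6, 61.8, 272) -> [-0.28  3.73 -4.3 ]
```

View pics/i.png

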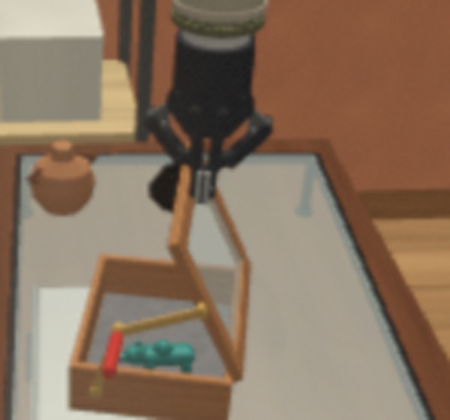

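The closed fingertips are at (203,195) in the crop, just behind the lid's upper edge, and there is no force yet. I keep following the arc.

Emit:
servo_tool(
  increments=[0,0.3,-0.8,0,0,0,0.7,-1.5,0,0,0,1.4,-2.2,0,0,0,2.0,-2.9,0,0,0,2.6,-3.6,0,0,0,3.2,-4.1,0,0,0,3.8,-4.6,0,0,0,3.8,-4.6,0,0],
)

```text
time_s: 8.43
eef_pos: [559.8, 59.5, 270.8]
eef_rot: [-0.444, 0.551, -0.551, 0.443]
force: [-0.7, 0.2, -0.1]
finger_gap: 0.4
```

```bash
python3 -c "
from h import *
go((545.3,65.7,250.4),(531.9,68.6,226),(523,70.7,199.6),(520,71,186),(518.5,71.6,172))
s=read_camera('side')
a=s['frame'][90:230,290:440]
cv2.imwrite('pics/j.png',cv2.resize(a,None,fx=3,fy=3,interpolation=2)[:,:,::-1])
"
```

```text
t 8.4333 p [559.8  59.5 270.8] F [-0.7  0.2 -0.1] gap 0.4 turn 0.2 q [-0.7   0.19  0.59  1.6  -0.11  1.39 -0.31]
(545.3, 65.7, 250.4) -> [-0.3   2.04 -1.55]
(531.9, 68.6, 226) -> [-0.29  4.48 -2.91]
(523, 70.7, 199.6) -> [-0.31  7.12 -3.82]
(520, 71, 186) -> [-0.27  8.48 -4.12]
(518.5, 71.6, 172) -> [-0.3   9.88 -4.28]
```

View pics/j.png

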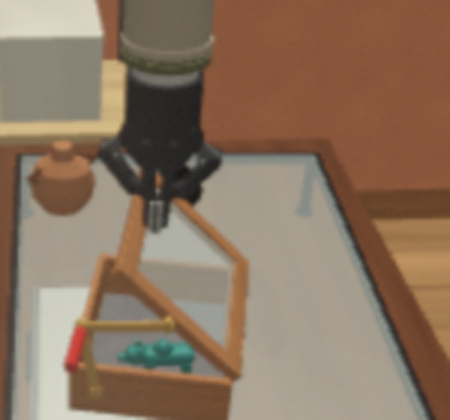

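The lid follows the fingertip and is now at about 40–45°, with the knee folding forward. I continue down.

Emit:
servo_tool(
  increments=[0,1.0,-0.8,0,0,0,2.0,-1.5,0,0,0,3.0,-2.1,0,0,0,4.0,-2.7,0,0,0,5.0,-3.1,0,0,0,6.0,-3.5,0,0,0,6.8,-3.8,0,0,0,6.8,-3.8,0,0],
)

```text
time_s: 9.15
eef_pos: [522.5, 67.5, 202.2]
eef_rot: [-0.444, 0.551, -0.551, 0.442]
force: [-0.5, -0.0, -0.3]
finger_gap: -0.2
```

```bash
python3 -c "
from h import *
go((520,71,186),(518.5,71.6,172))
s=read_camera('side')
a=s['frame'][90:230,290:440]
cv2.imwrite('pics/k.png',cv2.resize(a,None,fx=3,fy=3,interpolation=2)[:,:,::-1])
"
```

```text
t 9.15 p [522.5  67.5 202.2] F [-0.5 -0.  -0.3] gap -0.2 turn 0.2 q [-0.73  0.14  0.57  1.79 -0.08  1.24 -0.36]
(520, 71, 186) -> [-0.29  1.62 -0.31]
(518.5, 71.6, 172) -> [-0.31  3.02 -0.47]
```

View pics/k.png

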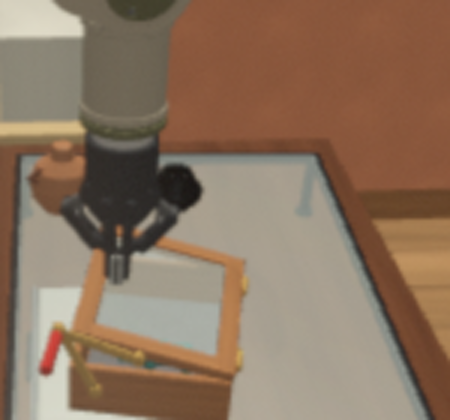

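The lid is at about 10°, and the tip is just inside the front frame. I press down gently and watch the force.

Emit:
servo_tool(
  increments=[0,0.6,-0.2,0,0,0,1.2,-0.3,0,0,0,1.8,-0.4,0,0,0,2.3,-0.5,0,0,0,2.7,-0.5,0,0,0,3.0,-0.5,0,0,0,3.0,-0.5,0,0],
)

```text
time_s: 9.78
eef_pos: [518.3, 68.6, 173.3]
eef_rot: [-0.443, 0.551, -0.551, 0.443]
force: [-1.3, 0.7, -0.2]
finger_gap: -0.4
```

Emit:
servo_tool(
  increments=[0,0.2,0,0,0,0,0.4,0,0,0,0,0.4,0,0,0],
)

```text
time_s: 10.03
eef_pos: [518.9, 68.6, 171.9]
eef_rot: [-0.443, 0.551, -0.551, 0.443]
force: [-9.2, -1.6, 20.7]
finger_gap: 0.2
```

The firm stop at z 172 mm with 20 N matches the predicted shut height. I back off and check.

Emit:
servo_tool(
  increments=[0,-0.5,0,0,0,0,-2,0,0,0,0,-6,0,0,0,0,-10,0,0,0,0,-14,0,0,0,0,-16,-3,0,0,0,-16,-7,0,0,0,-16,-10,0,0],
)

```text
time_s: 10.7
eef_pos: [420.0, 90.3, 331.3]
eef_rot: [0.442, -0.551, 0.552, -0.444]
force: [0.0, 1.3, 0.1]
finger_gap: 0.4
```

Emit:
servo_tool(
  increments=[-3,0,-1,0,0,-7,0,-2,0,0,-11,0,-3,0,0,-15,0,-4,0,0,-19,0,-5,0,0,-23,0,-5,0,0,-25,0,-5,0,0,-25,0,-5,0,0],
)

```text
time_s: 11.37
eef_pos: [424.6, 349.8, 328.5]
eef_rot: [-0.445, 0.55, -0.55, 0.444]
force: [0.4, 0.5, -0.2]
finger_gap: 0.2
```

```bash
python3 -c "
from h import *
go()
s=read_camera('side');t=read_camera('top')
a=s['frame'][130:290,270:430];b=t['frame'][90:250,230:390]
cv2.imwrite('pics/l.png',np.hstack([cv2.resize(x,(400,400),interpolation=2) for x in(a,b)])[:,:,::-1])
o=[cv2.imread('pics/side0.png'),cv2.imread('pics/top0.png')]
for n,c,o,bx in(('side',s,o[0],[(296,130,330,165),(336,140,360,163),(310,260,362,305)]),('top',t,o[1],[(140,180,190,225),(150,130,190,168),(385,160,436,210)])):
  f=c['frame'][:,:,::-1]
  for x0,y0,x1,y1 in bx: print(n,np.abs(f[y0:y1,x0:x1].astype(int)-o[y0:y1,x0:x1]).mean().round(2))
"
```

```text
t 11.3667 p [424.6 349.8 328.5] F [ 0.4  0.5 -0.2] gap 0.2 turn 0.5 q [-1.01  0.13  0.27  1.51 -0.03  1.51 -0.95]
side 0.68
side 1.63
side 0.54
top 44.56
top 2.98
top 2.67
```

View pics/l.png

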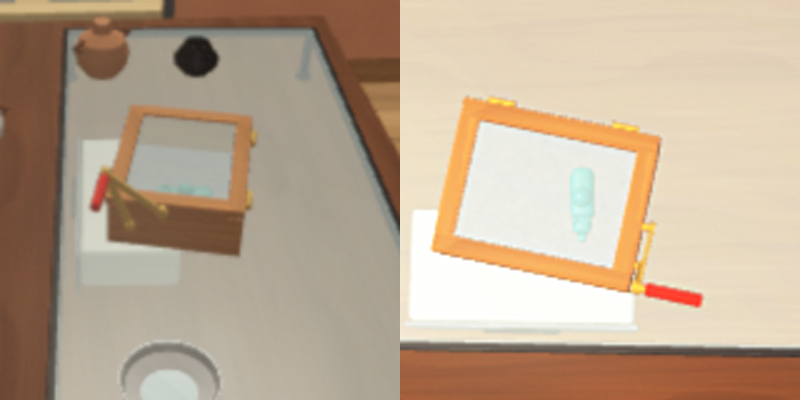

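Both views show the lid flat on the case, the bear under the glass, and the pot, canteen and dish in place. In the top view the canteen patch differs only because the arm is in front of it. One numeric check of the lid height comes before I hand in.

```bash
python3 -c "
from h import *
s=read_camera('side');t=read_camera('top')
S=lambda x,y:(270+x*.4,130+y*.4);T=lambda x,y:(230+(x-400)*.4,90+y*.4)
print('front near',tri(s,S(108,197),t,T(631,291)));print('back near',tri(s,S(243,209),t,T(648,215)) if 0 else '')
print('front far',tri(s,S(132,107),t,T(433,250)));print('back far',tri(s,S(252,117),t,T(467,96)))
"
```

```text
front near [464.18375602 -27.59452106 172.70798375]
back near 
front far [513.05311827 186.62610514 167.26336697]
back far [680.41958296 147.2605836  170.5080355 ]
```

Front corner heights are 173 and 167 mm and the back is 171 mm; shut should be 172 mm, so it is shut.

```bash
python3 -c "
from bench import *
print(sign_off())"
```

```text
the job is handed in; nothing more can be done
None
```

The display case is shut over the bear, and I handed the job in at about 11.5 s of the 56 s allowed. No verdict was reported.

- **Unlocking:** I gripped the red handle lightly and lifted it along its arc by roughly 40 mm. The picture afterwards showed the knee well past centre and the lid slightly sunk.
- **Lowering:** I lowered the lid with the closed fingertips in slow steps. It met a firm stop at 172 mm with about 20 N, which matches the expected height of the shut lid's top. I then withdrew the arm.
- **Lid check:** After I withdrew, three of the lid's corners measured 173, 167 and 171 mm. That is level within measuring error, and both pictures show it flat on the case.
- **Objects:** The areas around the pot, canteen and dish match the starting side view. From above, the arm covered the canteen, so I could only check it from the side. The bear looks upright in place under the glass; I checked it by eye only.

I did not measure the lid's speed directly; I only kept each step small.

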